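# Run the roller shutter up from the desk console

### The arm

A 6-joint arm with a two-finger parallel gripper is mounted at the origin on the work surface. World frame = base frame: x ahead of the robot, y to its left, z up, the work surface at z = 0. Lengths are in m, angles in rad, forces in N, time in s.
With the tool pointing down it reaches from about 0.35 to 0.85 m from the base axis. Payload 8.1 kg.
Tool frame: the origin (TCP) lies between the finger pads; the fingertips stand manip.tcp_to_tips ahead of it and the grasp point (between the pads) lies 5 mm behind it (manip.tcp_to_tips is the distance from the TCP to the fingertips, in m); x points along the fingers, z is the direction in which the jaws open and shut, and the axes are right-handed (so a half turn about x gives the same grasp; the last joint's range is limited). The gripper opens to 93 mm and grips with 3 to 60 N. Pads are 15 mm wide; open, the fingers measure 128 mm over their backs; the gripper's body (75 mm by 188 mm) begins 65 mm behind the grasp point.
Start: joints at [-1.403, 0.13, 1.488, -0, 1.523, -0.085], TCP at [0.15, -0.581, 0.233] pointing down, gripper open.
Joint ranges: [-2.96, 2.96], [-0.89, 2.26], [0.02, 2.5], [-1.34, 4.48], [0, 2.73], [-2.66, 2.66]. Speed limits (rad/s): [2.39, 2.39, 2.79, 3.14, 3.14, 3.14].

### API

Orientations are given as a unit quaternion [w, x, y, z].
In Python, from bench import manip gives the robot as it stands.
- The arm moves only by the tool move_arm, never from a script. Its argument "series" is one flat list of numbers, 7 for each row, row after row: the shift along the tool's x, y, z in m, then the turn, a rotation vector about the tool's x, y, z in rad, then the closure in counts, from 0 (fully open) to 255 (shut). In form: [tx, ty, tz, wx, wy, wz, jaw, tx, ty, tz, wx, wy, wz, jaw, ...]. A call has 1 to 8 rows; each row is the pose to reach, as a shift and turn from the pose commanded when the call began, along the tool's axes at that moment; what a row does not reach only later rows make up. A row lasts 1/8 s, in which the tool goes at most 62.5 mm and 10.7 degrees, less where a joint would pass 70% of its speed; a pose out of reach is approached as far as the arm can. A call with a gripper value outside its range is refused whole. The fingers move at their own pace and stop on an object; "newtons" is the grip in N (left out, the last holds). Time passes only in rows, so rows that repeat a pose let the fingers close. It gives the time, the measured TCP pose, the force and the opening at its end, in the units of the state.
- manip.observe(): the state, without advancing time (a new reading comes with each control period).
- manip.get_image(name): name is "side" or "top" or "wrist"; returns a dict with "pixels" (420x560x3 uint8, red, green, blue), "fx", "fy", "cx", "cy" (pixels), "k1" (the pictures are not rectified: a ray, as slopes to the right and down, at radius r is drawn at 1 + k1 r^2 times it, then the intrinsics apply), "extrinsics" (4x4, takes a point from world to camera coordinates). Camera axes: x right, y down, z forward; pixel columns grow to the right and rows downward; lengths in m; the calibration is good to about 2 mm. A picture is of the moment at which its call begins. There is no depth.
- manip.finish_job(): hands the job in, once; it reports no verdict.
The state is a dict: "time_s": time; "q": joint angles; "qvel": joint speeds; "joint_torque": joint torques, N m; "tool_pos": TCP position; "eef_rot": TCP orientation; "wrist_force": force on the tool from outside, world axes, zero at the start; "moment": the same for the moment, N m; "width": finger opening in m.
Only numpy, scipy, OpenCV 4.12 (cv2) and the standard library are available. Lean on these libraries where they do the work, as an engineer would, in place of code of your own. Each camera call takes 0.05 s, during which the arm holds its last target.

### The job

Open the workshop's roller shutter from the grey console on the office desk: with the fingers closed, first press down the striped half of the white power rocker so that it is fully on, next press the blue reset button fully down and let it come back up, then press the green button fully down and keep it down. The shutter runs only while green is held, so finish with your fingers still holding it fully pressed. Do not press the red or the black button, and leave the things on and around the console where they stand.

Things in the scene. Friction and masses are not known exactly. Their poses are not given: they have to be found in the camera images.
- console: the shutter console: grey steel box screwed to the desk, 150 mm (x) by 450 mm (y), 60 mm high. Origin at the centre of its underside, on the desk; z up, +x away from the robot at yaw 0. Its five controls stand on its flat top in one row along its y, 68 mm apart, in any order, on the row points y = -166, -98, -30, 38, 106 mm, all turned like the console
- power_base: black frame, 80 x 46 x 8 mm, of the white power rocker. Origin at the centre of the frame's underside, on the console's top; z up, axes along the console's. The white rocker plate, 64 mm (x) by 34 mm (y), 12 mm thick, tips about a y axis 16 mm above the origin. It is off with its far (+x) half, marked with an orange stripe, standing up: 22 mm beyond the axis its top is then 28 mm above the origin, and 17 mm when on
- power (a joint): tip of the power rocker in rad: 0 off (striped far half up), 0.5 on (striped far half fully down). It is moved by pressing down on the striped half (1 to 3 N some 22 mm from the axis; its motion ends against a firm stop) and stays where it is left
- blue_base: the blue push-button unit (reset): blue round cap 36 mm across in a black round collar 12 mm high. Origin at the centre of the collar's underside, on the console's top; z up, x and y along the console's. At rest the flat top of the cap lies 24 mm above the origin, fully pressed 16 mm
- blue (a joint): travel of the blue button in m: 0 released, 0.008 fully down; it moves straight down and springs back; it starts to move at 1.5 N and takes 5 N at the bottom
- green_base: the green push-button unit (open): green round cap 36 mm across in a black round collar 12 mm high. Origin at the centre of the collar's underside, on the console's top; z up, x and y along the console's. At rest the flat top of the cap lies 24 mm above the origin, fully pressed 16 mm
- green (a joint): travel of the green button in m: 0 released, 0.008 fully down; it moves straight down and springs back; it starts to move at 1.5 N and takes 5 N at the bottom
- black_base: the black push-button unit (close, not to be pressed): black round cap 36 mm across in a white round collar 12 mm high. Origin at the centre of the collar's underside, on the console's top; z up, x and y along the console's. At rest the flat top of the cap lies 24 mm above the origin, fully pressed 16 mm
- black (a joint): travel of the black button in m: 0 released, 0.008 fully down; it moves straight down and springs back; it starts to move at 1.5 N and takes 5 N at the bottom
- red_base: the red push-button unit (stop, not to be pressed): red round cap 42 mm across in a yellow round collar 12 mm high. Origin at the centre of the collar's underside, on the console's top; z up, x and y along the console's. At rest the flat top of the cap lies 24 mm above the origin, fully pressed 16 mm
- red (a joint): travel of the red button in m: 0 released, 0.008 fully down; it moves straight down and springs back; it starts to move at 1.5 N and takes 5 N at the bottom
- stamp: rubber stamp with a dark turned wooden handle, 62 mm tall, black 34 mm square foot, standing loose on the console's top at its left (+y) end. Origin at the centre of its underside; to be left alone
- notes: loose block of orange sticky notes, 76 x 76 x 30 mm, on the desk on the robot's side of the console. Origin at the centre of its underside; to be left alone
- stapler: loose red and black stapler, 150 mm long, 40 mm wide, 46 mm tall, on the desk on the robot's side of the console. Origin at the centre of its underside; to be left alone
- mug: loose blue mug, 80 mm across with a side handle, 95 mm tall, on the desk to the right (-y) of the console. Origin at the centre of its underside; to be left alone
- calculator: loose grey desk calculator, 170 x 120 x 33 mm, on the desk beyond (+x) the console. Origin at the centre of its underside; to be left alone
- tape: loose black tape dispenser with a white roll, 150 x 55 mm, 86 mm tall, on the desk to the left (+y) of the console. Origin at the centre of its underside; to be left alone
- pens: loose dark steel pen cup, 80 mm across, 100 mm tall with pens standing up to 154 mm, on the desk beyond (+x) the console. Origin at the centre of its underside; to be left alone

How it is judged:
On the way, in this order (a step that is already met when the one before it is completed fails the run):
1. the power rocker is tipped on (value of joint power above 0.4 rad), for 0.1 s.
2. with the power on, the blue button is pressed down (value of joint power above 0.4 rad and value of joint blue above 0.006 m), for 0.05 s.
3. the blue button is let up again (value of joint power above 0.4 rad and value of joint blue below 0.002 m), for 0.1 s.
4. the green button is pressed down by the fingers, the blue one being up (all of step 3 and value of joint green above 0.006 m and contact force between the fingers and green_base above 1.5 N), for 0.2 s.
At the end, for the whole second after the job is handed in: the rocker is on (above 0.4 of 0.5 rad), the green button is held down by the fingers (more than 6 of its 8 mm, with more than 1.5 N), and the blue, black and red buttons are up (within 2 mm) (all of step 4 and value of joint each of black, red below 0.002 m); the arm keeps its last pose, push and grip.
It fails at once if the red or the black button is pressed (value of joint any of red, black above 0.003 m).
It fails at once if the blue or the green button is pressed while the power is still off (value of joint power below 0.25 rad and value of joint any of blue, green above 0.004 m).
It fails at once if a thing standing about is lifted, carried or pushed away (more than 25 mm) or tipped over (distance of any of stamp, notes, stapler, mug, calculator, tape, pens from where it was at the start of the episode above 0.025 m or angle between any of stamp, notes, stapler, mug, calculator, tape, pens's own z axis and vertical above 0.5 rad).
It also fails if it takes over 43 s, if anything falls off the work surface, if the arm or the gripper's body presses on something with over 40 N, if the wrist force passes 120 N, or if a joint passes its speed limit or range.

## Working session

There is one attempt and no reset: what is moved stays moved. The work goes in short steps, Python scripts to look and compute and a tool call to move; the robot and the scene stay as the last step left them, time stands still between calls to the robot, and variables do not carry over. Pictures are saved under pics/ and viewed, and the job is handed in when it is done.

Besides the shell and the picture viewer there is one more tool, called after ">>>" as name(argument=value, ...), one argument or row to a line, values as JSON. move_arm: Moves the arm, as the interface text tells. Its arguments: {"type":"object","properties":{"series":{"type":"array"},"newtons":{"type":"number"}},"required":["series"]}

```bash
mkdir -p pics; ls; python3 - <<'E'
from bench import manip
import cv2
s=manip.observe();print(s, manip.tcp_to_tips)
for n in("top","side"):
    d=manip.get_image(n);cv2.imwrite(f"pics/{n}0.png",d["pixels"][:,:,::-1]);print(n,{k:v for k,v in d.items() if k!="pixels"})
E
```

```text
pics
{'time_s': 0.0, 'q': array([-1.40342672e+00,  1.31149579e-01,  1.48925353e+00, -6.32297549e-06,
        1.52297761e+00, -8.54361079e-02]), 'qvel': array([ 6.86062220e-04,  1.90606350e-04, -8.10540579e-04,  1.16751515e-05,
       -1.66761371e-03,  1.12954678e-04]), 'joint_torque': array([-2.93078156e-04, -5.59838605e+01, -4.91761458e+01,  7.65589136e-02,
        3.52231564e-02, -1.51863374e-04]), 'tool_pos': array([ 0.14998332, -0.58040827,  0.23160847]), 'eef_rot': array([ 0.55857754,  0.43340407,  0.55951046, -0.43255068]), 'wrist_force': array([ 1.06511622, -0.31560682, -0.58942947]), 'moment': array([-0.04328862, -0.02698039, -0.0735667 ]), 'width': 0.09329567149248318} 0.014
top {'fx': 383.6761645024177, 'fy': 383.6761645024177, 'cx': 280.97022867072565, 'cy': 202.43582578925384, 'k1': -0.05370027056926742, 'extrinsics': array([[ 0.02313369, -0.9991388 , -0.03444551,  0.0313322 ],
       [-0.98567398, -0.01703702, -0.16779913,  0.59365483],
       [ 0.16706777,  0.03783385, -0.98521924,  0.81659694],
       [ 0.        ,  0.        ,  0.        ,  1.        ]])}
side {'fx': 537.7657716197708, 'fy': 537.7657716197708, 'cx': 280.56465813626727, 'cy': 215.3611009973333, 'k1': -0.1325621277665126, 'extrinsics': array([[ 0.98733644, -0.15862443,  0.00224409, -0.60183784],
       [-0.12136902, -0.76440336, -0.63321171,  0.13699286],
       [ 0.10215824,  0.62492063, -0.77397539,  1.16323514],
       [ 0.        ,  0.        ,  0.        ,  1.        ]])}
```

View pics/top0.png

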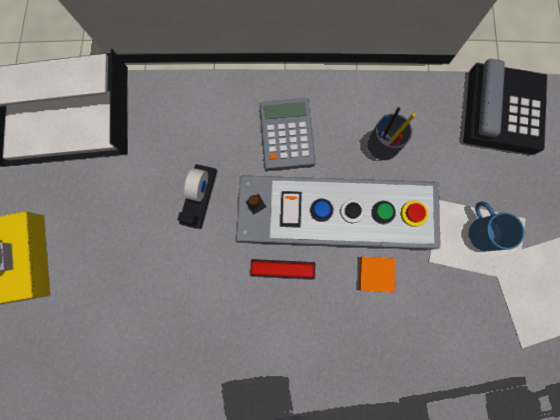

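View pics/side0.png

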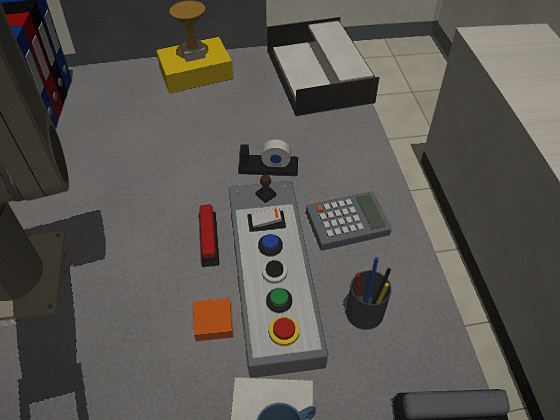

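The top view shows the row from left (+y) to right: rocker (290,209), blue (321,210), black (352,211), green (384,212) and red (415,212). I'll enlarge it to read the positions.

```bash
python3 - <<'E'
import cv2
a=cv2.imread("pics/top0.png")[165:260,230:446];cv2.imwrite("pics/topc.png",cv2.resize(a,None,fx=3.7,fy=3.7,interpolation=cv2.INTER_CUBIC))
a=cv2.imread("pics/side0.png")[175:375,220:340];cv2.imwrite("pics/sidec.png",cv2.resize(a,None,fx=3,fy=3,interpolation=cv2.INTER_CUBIC))
E
```

```text
(no output)
```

View pics/topc.png

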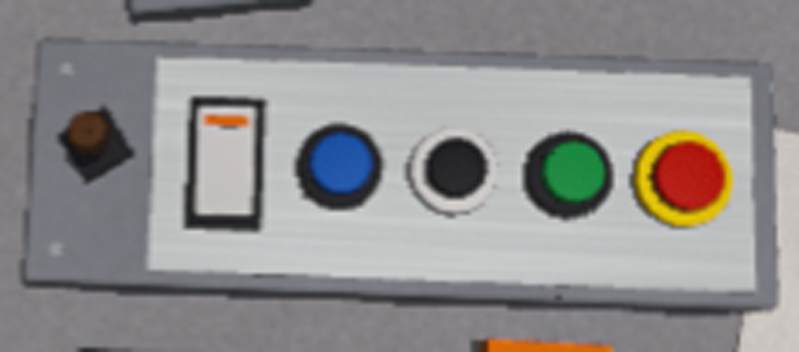

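View pics/sidec.png

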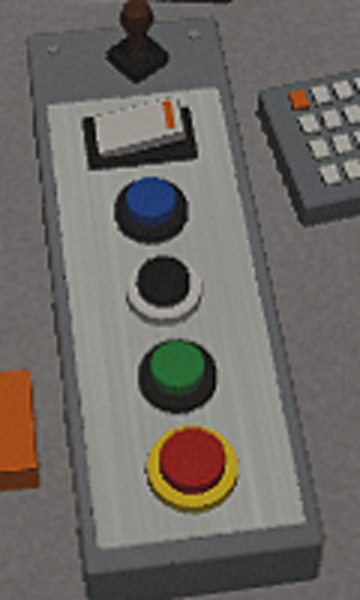

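```bash
cat > h.py <<'E'
from bench import manip
import numpy as np, cv2
from scipy.spatial.transform import Rotation as R
def K(d): return np.array([[d["fx"],0,d["cx"]],[0,d["fy"],d["cy"]],[0,0,1]])
def back(d,uv,z):
    p=cv2.undistortPoints(np.array([[uv]],float),K(d),np.array([d["k1"],0,0,0,0.]),None)[0,0]
    # model: drawn = ray*(1+k1 r^2): OpenCV forward model
    E=d["extrinsics"];r=E[:3,:3].T@np.array([*p,1]);c=-E[:3,:3].T@E[:3,3]
    return c+r*(z-c[2])/r[2]
def proj(d,P):
    E=d["extrinsics"];return cv2.projectPoints(np.array(P,float).reshape(-1,3),cv2.Rodrigues(E[:3,:3])[0],E[:3,3],K(d),np.array([d["k1"],0,0,0,0.]))[0][:,0]
def toolshift(P):
    "tool-axis shift of the TCP to world point P"
    s=manip.observe();q=s["eef_rot"];r=R.from_quat([q[1],q[2],q[3],q[0]]);return r.inv().apply(np.array(P)-s["tool_pos"]),r
E
python3 - <<'E'
from h import *
T=manip.get_image("top");S=manip.get_image("side")
f=lambda p,o,k:(o[0]+(p[0]+.5)/k-.5,o[1]+(p[1]+.5)/k-.5)
tp=[f(p,(230,165),3.7) for p in[(341,162),(457,167),(574,170),(690,175)]]
sp=[f(p,(220,175),3) for p in[(150,199),(163,281),(178,364),(192,458)]]
ly=np.array([38,-30,-98,-166])/1e3
for d,pp in((T,tp),(S,sp)):
    P=np.array([back(d,p,.084) for p in pp]);print(P.round(4))
    v=np.polyfit(ly,P[:,:2],1);print("scale",np.hypot(*v[0]),"yaw",np.arctan2(-v[0][0],v[0][1]),"row0",v[1])
for n,p in(("c",(41,40)),("c",(772,63)),("c",(775,300)),("c",(26,276))):print(back(T,f(p,(230,165),3.7),.06).round(4))
print("stripe top",back(T,f((226,120),(230,165),3.7),.088), "side",back(S,f((169,114),(220,175),3),.088))
print("frame corners",[back(T,f(p,(230,165),3.7),.068).round(4) for p in((192,98),(265,100),(260,230),(186,227))])
s=manip.observe();_,r=toolshift([0,0,0]);print(r.as_matrix().round(3))
E
```

```text
[[ 0.5757 -0.0465  0.084 ]
 [ 0.5739 -0.114   0.084 ]
 [ 0.5733 -0.1819  0.084 ]
 [ 0.5716 -0.2493  0.084 ]]
scale 0.9951282340345906 yaw -0.01908052851579607 row0 [ 0.57483731 -0.08424936]
[[ 0.5779 -0.0523  0.084 ]
 [ 0.5765 -0.1214  0.084 ]
 [ 0.5763 -0.1866  0.084 ]
 [ 0.5743 -0.2549  0.084 ]]
scale 0.9897857152908496 yaw -0.016267799486897883 row0 [ 0.57726569 -0.09045702]
[0.652 0.136 0.06 ]
[ 0.6447 -0.3093  0.06  ]
[ 0.5014 -0.3048  0.06  ]
[0.5071 0.1391 0.06  ]
stripe top [0.59873072 0.02106734 0.088     ] side [0.60226262 0.01835032 0.088     ]
frame corners [array([0.6155, 0.042 , 0.068 ]), array([ 0.615 , -0.0019,  0.068 ]), array([ 0.5366, -0.    ,  0.068 ]), array([0.5376, 0.0438, 0.068 ])]
[[-0.     0.968  0.25 ]
 [ 0.001  0.25  -0.968]
 [-1.     0.    -0.001]]
```

Both views agree on the order and scale, but differ by about 5 mm in y. Averaging them gives striped half (0.600, 0.019), blue (0.577, -0.049) and green (0.575, -0.184). Next I close the fingers, align the tool and move over the rocker.

>>> move_arm(
  series=[0,0.585,-0.467,0.27,0,0,255,0,0.585,-0.467,0.27,0,0,255,0,0.585,-0.467,0.27,0,0,255,0,0.585,-0.467,0.27,0,0,255,0,0.585,-0.467,0.27,0,0,255,0,0.585,-0.467,0.27,0,0,255,0,0.585,-0.467,0.27,0,0,255,0,0.585,-0.467,0.27,0,0,255],
  newtons=20,
)

```text
time_s: 1.2
tool_pos: [0.4513, -0.1793, 0.2328]
eef_rot: [0.496, 0.504, 0.495, -0.504]
wrist_force: [0.9, -0.6, -0.4]
width: 0.0175
```

```bash
python3 - <<'E'
from h import *
t,r=toolshift([.600,.019,.135]);print(t,r.as_matrix().round(3))
E
```

```text
[ 0.09776753  0.14521615 -0.20090757] [[ 0.001  1.    -0.017]
 [-0.    -0.017 -1.   ]
 [-1.     0.001  0.   ]]
```

>>> move_arm(
  series=[0.0,0.145,-0.201,0,0,0,255,0.0,0.145,-0.201,0,0,0,255,0.0,0.145,-0.201,0,0,0,255,0.0,0.145,-0.201,0,0,0,255,0.098,0.145,-0.201,0,0,0,255,0.098,0.145,-0.201,0,0,0,255,0.098,0.145,-0.201,0,0,0,255,0.098,0.145,-0.201,0,0,0,255],
)

```text
time_s: 2.2
tool_pos: [0.5997, 0.0171, 0.1365]
eef_rot: [0.496, 0.505, 0.495, -0.504]
wrist_force: [-0.1, -0.3, 1.1]
width: 0.0007
```

```bash
python3 - <<'E'
from h import *
for n,(a,b,c,e) in dict(side=(140,330,190,340),wrist=(0,420,0,560),top=(150,270,220,420)).items():
    d=manip.get_image(n);im=d["pixels"][:,:,::-1][a:b,c:e];k=min(800/im.shape[1],600/im.shape[0]);cv2.imwrite(f"pics/{n}1.png",cv2.resize(im,None,fx=k,fy=k,interpolation=cv2.INTER_CUBIC))
print(manip.observe())
E
```

```text
{'time_s': 2.35, 'q': array([-5.70951544e-02,  1.90573048e-01,  1.59782726e+00,  4.72163818e-05,
        1.34890716e+00,  1.53130460e+00]), 'qvel': array([-0.00146149,  0.0021455 ,  0.00664877, -0.000724  , -0.0037911 ,
       -0.00067577]), 'joint_torque': array([ 6.02252455e-02, -5.64422643e+01, -4.67600656e+01,  2.21861975e-02,
       -6.60009705e-02, -1.29551672e-04]), 'tool_pos': array([0.60047093, 0.01697905, 0.13744284]), 'eef_rot': array([ 0.49668691,  0.50541322,  0.49446529, -0.50335243]), 'wrist_force': array([-0.65360786, -0.51324564,  0.22043016]), 'moment': array([0.06956806, 0.03462777, 0.01353512]), 'width': 0.000370344777935656}
```

View pics/side1.png

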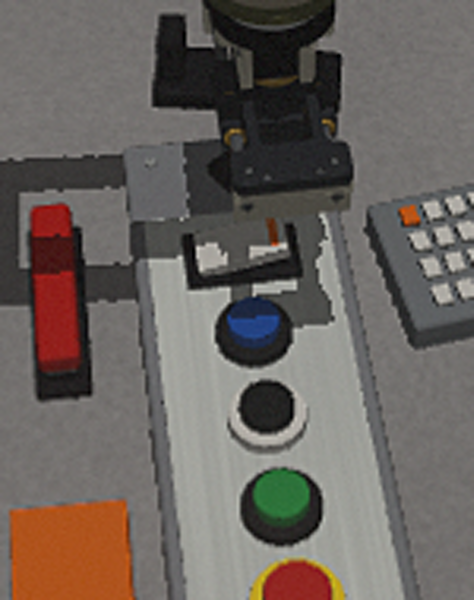

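View pics/wrist1.png

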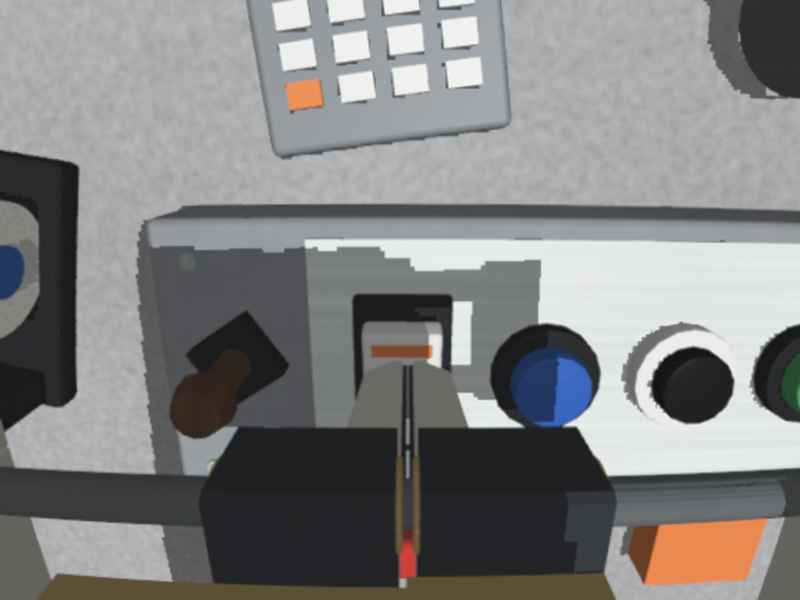

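The wrist view shows the closed fingertips at (407,365), right beside the orange stripe (402,352), with the blue cap at (551,387). I'll use it as a third measurement.

```bash
python3 - <<'E'
from h import *
d=manip.get_image("wrist");k=560/800
for n,p,z in(("stripe",(402,352),.088),("blue",(551,387),.084),("black",(693,385),.084)):print(n,back(d,(p[0]*k,p[1]*k),z).round(4))
s=manip.observe();t=s["tool_pos"]-[0,0,.014];print("tips",t,proj(d,[t])/k)
t,r=toolshift([.600,.019,.1]);print(t)
E
```

```text
stripe [0.5983 0.0188 0.088 ]
blue [ 0.5785 -0.0471  0.084 ]
black [ 0.5773 -0.1132  0.084 ]
tips [0.60024209 0.01700041 0.12310651] [[405.90446525 384.20335972]]
[ 0.03710498 -0.00041726 -0.00199915]
```

>>> move_arm(
  series=[0.025,0,-0.002,0,0,0,255,0.03,0,-0.002,0,0,0,255,0.034,0,-0.002,0,0,0,255,0.037,0,-0.002,0,0,0,255,0.04,0,-0.002,0,0,0,255,0.042,0,-0.002,0,0,0,255,0.042,0,-0.002,0,0,0,255],
)

```text
time_s: 3.28
tool_pos: [0.5997, 0.0192, 0.0933]
eef_rot: [0.496, 0.505, 0.495, -0.504]
wrist_force: [4.3, 0.1, 3.0]
width: 0.0003
```

>>> move_arm(
  series=[0.001,0,0,0,0,0,255,0.002,0,0,0,0,0,255,0.002,0,0,0,0,0,255],
)

```text
time_s: 3.65
tool_pos: [0.5998, 0.0192, 0.0922]
eef_rot: [0.496, 0.505, 0.495, -0.504]
wrist_force: [2.0, -0.1, 9.2]
width: 0.0007
```

```bash
python3 - <<'E'
from h import *
for n,(a,b,c,e) in dict(side=(140,330,190,340),wrist=(0,420,0,560)).items():
    d=manip.get_image(n);im=d["pixels"][:,:,::-1][a:b,c:e];k=min(800/im.shape[1],600/im.shape[0]);cv2.imwrite(f"pics/{n}2.png",cv2.resize(im,None,fx=k,fy=k,interpolation=cv2.INTER_CUBIC))
s=manip.observe();print(s["tool_pos"],s["wrist_force"],s["time_s"])
E
```

```text
[0.59985249 0.01925776 0.0922477 ] [ 1.4180764   0.32824377 10.49179849] 3.75
```

View pics/wrist2.png

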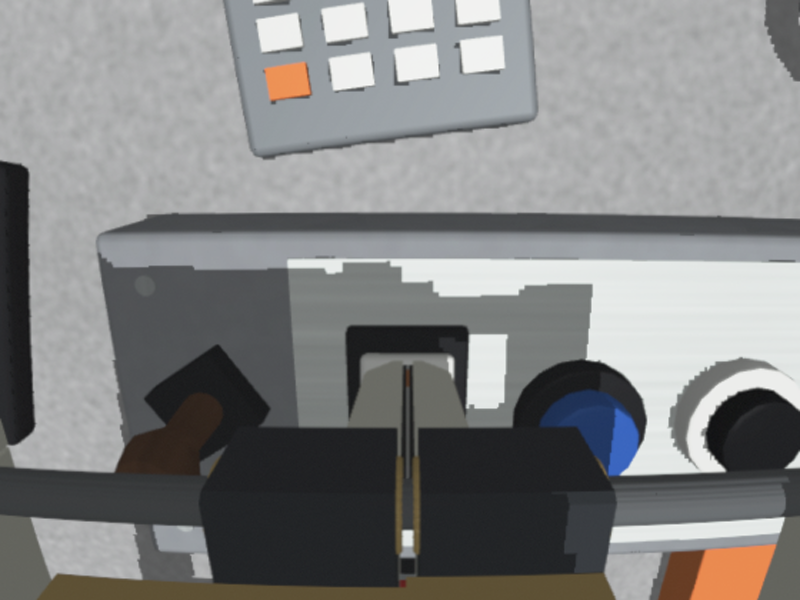

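The force is up to 10 N with the tips at z=0.078, so the rocker is at its firm stop. I'll lift off, move over blue and check.

>>> move_arm(
  series=[-0.035,0,0,0,0,0,255,-0.035,-0.021,0.067,0,0,0,255,-0.035,-0.021,0.067,0,0,0,255,-0.035,-0.021,0.067,0,0,0,255,-0.035,-0.021,0.067,0,0,0,255],
)

```text
time_s: 4.38
tool_pos: [0.5763, -0.0463, 0.1249]
eef_rot: [-0.495, -0.504, -0.496, 0.504]
wrist_force: [-0.8, 0.5, 0.4]
width: 0.0003
```

```bash
python3 - <<'E'
from h import *
for n,(a,b,c,e) in dict(side=(140,330,190,340),wrist=(0,420,0,560)).items():
    d=manip.get_image(n);im=d["pixels"][:,:,::-1][a:b,c:e];k=min(800/im.shape[1],600/im.shape[0]);cv2.imwrite(f"pics/{n}3.png",cv2.resize(im,None,fx=k,fy=k,interpolation=cv2.INTER_CUBIC))
s=manip.observe();print(s["tool_pos"],s["wrist_force"],s["time_s"])
E
```

```text
[ 0.57667272 -0.04622319  0.12519872] [-0.83861178  0.15495928 -0.26051216] 4.475
```

View pics/wrist3.png

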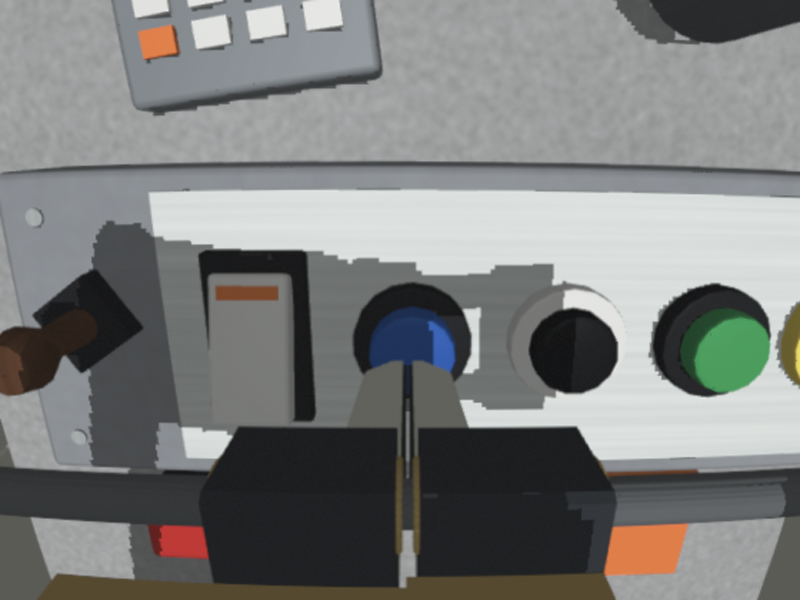

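View pics/side3.png

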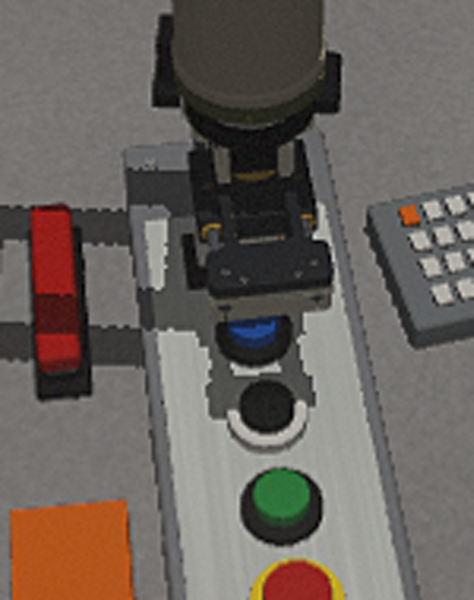

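The rocker plate now shows its near half up and the stripe down, at (247,293). The fingers are above blue, whose cap is centred near (412,351); green is at (725,352).

```bash
python3 - <<'E'
from h import *
d=manip.get_image("wrist");k=560/800
for n,p,z in(("blue",(412,351),.084),("black",(574,350),.084),("green",(725,352),.084)):print(n,back(d,(p[0]*k,p[1]*k),z).round(4))
E
```

```text
blue [ 0.578  -0.0486  0.084 ]
black [ 0.5772 -0.115   0.084 ]
green [ 0.5746 -0.1807  0.084 ]
```

>>> move_arm(
  series=[0.02,0.001,0.002,0,0,0,255,0.026,0.001,0.002,0,0,0,255,0.03,0.001,0.002,0,0,0,255,0.033,0.001,0.002,0,0,0,255,0.035,0.001,0.002,0,0,0,255,0.037,0.001,0.002,0,0,0,255,0.037,0.001,0.002,0,0,0,255],
)

```text
time_s: 5.4
tool_pos: [0.5778, -0.0494, 0.0901]
eef_rot: [0.496, 0.504, 0.496, -0.504]
wrist_force: [-7.9, 1.1, 14.4]
width: 0.0006
```

Blue reached the bottom: 14 N with the tips at z=0.076. I'll lift, let it come back up, then go over green.

>>> move_arm(
  series=[-0.04,0,0,0,0,0,255,-0.04,0,0,0,0,0,255,-0.04,0,0.045,0,0,0,255,-0.04,0,0.09,0,0,0,255,-0.04,0,0.134,0,0,0,255,-0.04,0,0.134,0,0,0,255,-0.04,0,0.134,0,0,0,255],
)

```text
time_s: 6.28
tool_pos: [0.5752, -0.1829, 0.1279]
eef_rot: [0.495, 0.504, 0.496, -0.504]
wrist_force: [1.1, -0.3, 1.0]
width: 0.0003
```

```bash
python3 - <<'E'
from h import *
for n,(a,b,c,e) in dict(side=(180,370,190,340),wrist=(0,420,0,560)).items():
    d=manip.get_image(n);im=d["pixels"][:,:,::-1][a:b,c:e];k=min(800/im.shape[1],600/im.shape[0]);cv2.imwrite(f"pics/{n}4.png",cv2.resize(im,None,fx=k,fy=k,interpolation=cv2.INTER_CUBIC))
s=manip.observe();print(s["tool_pos"],s["wrist_force"],s["time_s"])
E
```

```text
[ 0.57537664 -0.18217576  0.12819867] [-0.14733433  0.12355747  0.58992468] 6.375
```

View pics/wrist4.png

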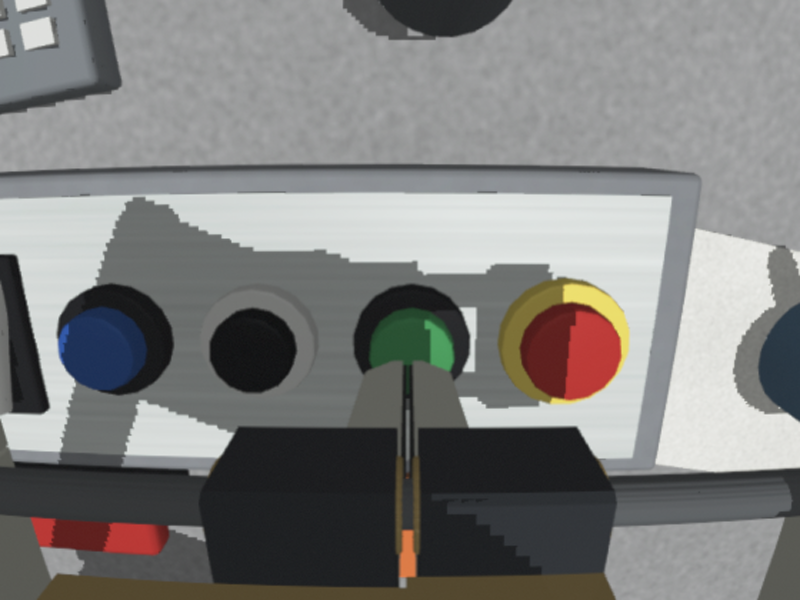

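View pics/side4.png

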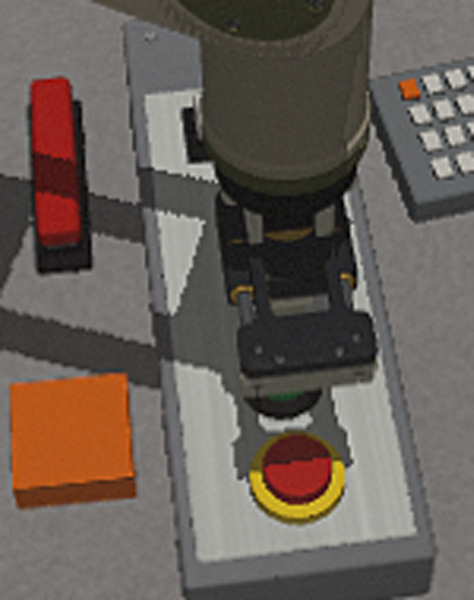

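Blue is up again (cap at (103,347)), and the fingers sit over green (412,350) just as they did over blue. Now I press green.

>>> move_arm(
  series=[0.02,0,0.001,0,0,0,255,0.028,0,0.001,0,0,0,255,0.032,0,0.001,0,0,0,255,0.035,0,0.001,0,0,0,255,0.038,0,0.001,0,0,0,255,0.039,0,0.001,0,0,0,255,0.039,0,0.001,0,0,0,255,0.039,0,0.001,0,0,0,255],
)

```text
time_s: 7.38
tool_pos: [0.5755, -0.1842, 0.0903]
eef_rot: [0.496, 0.504, 0.496, -0.504]
wrist_force: [-3.4, 2.8, 6.1]
width: -0.0001
```

Only 6 N so far, so I'll push slightly further for a solid hold.

>>> move_arm(
  series=[0.001,0,0,0,0,0,255,0.0015,0,0,0,0,0,255,0.0015,0,0,0,0,0,255,0.0015,0,0,0,0,0,255],
)

```text
time_s: 7.88
tool_pos: [0.5756, -0.1843, 0.0901]
eef_rot: [0.496, 0.504, 0.496, -0.504]
wrist_force: [-8.4, 5.2, 15.6]
width: 0.0004
```

```bash
python3 - <<'E'
from h import *
for n,(a,b,c,e) in dict(wrist=(0,420,0,560),top=(130,300,160,460)).items():
    d=manip.get_image(n);im=d["pixels"][:,:,::-1][a:b,c:e];k=min(800/im.shape[1],600/im.shape[0]);cv2.imwrite(f"pics/{n}5.png",cv2.resize(im,None,fx=k,fy=k,interpolation=cv2.INTER_CUBIC))
s=manip.observe();print(s["tool_pos"],s["wrist_force"],s["time_s"])
E
```

```text
[ 0.57562263 -0.18428125  0.09009547] [-7.8948591   5.09870961 15.0242208 ] 7.975
```

View pics/wrist5.png

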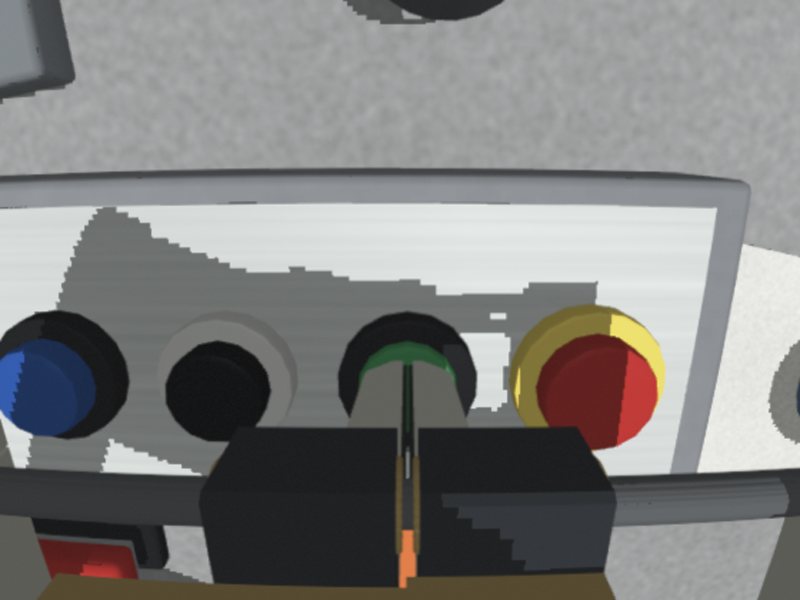

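The picture shows green (407,360) sunk into its collar under the fingertips, with blue, black and red standing up. It is held with 15 N at tip height z=0.076, so I'm handing in the job.

```bash
python3 - <<'E'
from bench import manip
print(manip.finish_job());s=manip.observe();print(s["tool_pos"],s["wrist_force"],s["time_s"])
E
```

```text
the job is handed in; nothing more can be done
None
the job is handed in; nothing more can be done
```

I did the three presses in order with the fingers closed and handed the job in at about 8 s, with green still held down; no verdict came back.

- **Rocker:** I pressed the striped half to its firm stop at about 10 N. The wrist picture afterwards showed it tipped on.
- **Blue:** I pressed it to the bottom at about 14 N with the fingertips at z = 0.076 m, which is where the cap sits when fully pressed. A later picture showed it back up.
- **Green:** In the last check the fingers held it fully down at about 15 N, with the tips again at z = 0.076 m. Blue, black and red all looked up.

**Loose items:** None looked disturbed in the pictures I viewed, but I did not measure their positions again. The rocker was out of view in the last picture.

**One disagreement:** The side camera placed the buttons about 5 mm off in y from the top camera. I used values between the two, which the wrist camera confirmed to within about 2 mm.

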